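# Shut and sort the craft-table bottles at closing time

### The arm

A 6-joint arm with a two-finger parallel gripper is mounted at the origin on the work surface. World frame = base frame: x ahead of the robot, y to its left, z up, the work surface at z = 0. Lengths are in mm, angles in degrees, forces in N, time in s.
With the tool pointing down it reaches from about 350 to 850 mm from the base axis. Payload 8.1 kg.
Tool frame: the origin (TCP) lies on the centre line of the jaws, within the pads' length; the fingertips stand 14 mm ahead of it and the grasp point (between the pads) lies 5 mm behind it; z points along the fingers, y is the line along which they close (so a half turn about z gives the same grasp; the last joint's range is limited). The gripper opens to 85 mm and grips with 20 to 120 N. Pads are 22 mm wide; open, the fingers measure 114 mm over their backs; the gripper's body (76 mm by 85 mm) begins 54 mm behind the grasp point. The pads swing forward as they close: fully open they stand 13 mm farther back than shut.
Start: joints at [61.226, 7.471, 85.268, -0, 87.261, -4.893], TCP at [242.882, 548.647, 245.292] pointing down, gripper open.
Joint ranges: [-169.43, 169.43], [-51.17, 129.36], [1.28, 143.12], [-76.62, 256.62], [0, 156.53], [-152.29, 152.29]. Speed limits (degrees/s): [136.94, 136.94, 159.86, 180, 180, 180].

### API

Orientations are given as [roll, pitch, yaw] about the fixed x, y, z axes, in that order (R = Rz(yaw) Ry(pitch) Rx(roll)).
In Python, from bench import sense, snapshot, camera_info, hand_in gives the robot as it stands. The module is installed in compiled form; this text tells all that it offers.
- The arm moves only by the tool apply_moves, never from a script. Its argument "deltas" is a list of rows, each a list of 7 numbers: the shift along the tool's x, y, z scaled (see below), then the turn, a rotation vector about the tool's x, y, z scaled (see below), then the opening, from 0 (shut) to 1 (fully open). In form: [[dx, dy, dz, ax, ay, az, claw], ...]. A call has 1 to 8 rows; each row shifts and turns the commanded pose from where the row before left it, along the tool's axes as they then stand; what a row does not reach is not made up. The controller multiplies each number of a shift by 0.03 m and each number of a turn by 0.08 rad. A row lasts 1/8 s, in which the tool goes at most 62.5 mm and 10.7 degrees, less where a joint would pass 70% of its speed; a pose out of reach is approached as far as the arm can. A call with a number of a shift or a turn outside -1 to 1 is refused whole. A call with a gripper value outside its range is refused whole. The fingers move at their own pace and stop on an object; "grip_force" is the grip in N (left out, the last holds). Time passes only in rows, so rows that do not move let the fingers close. It gives the time, the measured TCP pose, the force, the opening and the grip force at its end, in the units of the state.
- sense(): the state, without advancing time (a new reading comes with each control period).
- snapshot(name): name is "scene" or "top"; returns the picture (384x512x3 uint8, red, green, blue); there is no depth.
- camera_info(name): a dict with "vertical_fov" (degrees; the focal length in pixels is half the picture's height over the tangent of half this angle, whatever the lens; pixels are square), "cx", "cy" (the principal point, pixels), "k1" (the pictures are not rectified: a ray, as slopes to the right and down, at radius r is drawn at 1 + k1 r^2 times it, then the intrinsics apply), "origin" and "rotation" of the camera in the world. Camera axes: x right, y up, looking along -z (the intrinsics and any distortion apply to the point x, -y, -z); pixel columns grow to the right and rows downward; lengths in mm; the calibration is good to about 2 mm. A picture is of the moment at which its call begins. camera_info takes no time and is no camera call.
- hand_in(): hands the job in; it is judged then, once.
The state is a dict: "time": time; "joint_pos": joint angles; "qd": joint speeds; "joint_efforts": joint torques, N m; "tool_pos": TCP position; "tcp_rot": TCP orientation; "ft_force": force on the tool from outside, world axes, zero at the start; "wrist_torque": the same for the moment, N m; "finger_gap": finger opening in mm; "grip_force": force on a finger pad.
Only numpy, scipy, OpenCV 4.12 (cv2) and the standard library are available. Lean on these libraries where they do the work, as an engineer would, in place of code of your own. Each camera call takes 0.05 s, during which the arm holds its last target. There are 200 camera calls.

### The job

The craft table is being cleared in the stationery shop: press the push-pull cap of every glue and paint bottle left out on the counter right down until it is shut, always before you lift that bottle so that nothing drips, then stand the bottle upright in the tray that already holds its kind: the round glue bottles in the glue tray, the square paint bottles in the paint tray. The bottles already in the trays stay standing there. Leave the other things on the counter where they are.

Things in the scene. Friction and masses are not known exactly. Their poses are not given: they have to be found in the camera images.
- glue0: round white plastic glue bottle with a paper label band, already standing in the glue tray with its cap shut; 40 mm in diameter, straight sides from 0 to 95 mm up, then a shoulder to a black collar ending 108 mm up, then the black cap; 121 mm tall with the cap shut, 129 mm with it up; 0.1 to 0.2 kg; origin at the centre of its underside, z up along it
- glue1: round white plastic glue bottle with a paper label band, 40 mm in diameter, straight sides from 0 to 95 mm up, then a shoulder to a black collar ending 108 mm up, then the black cap; 121 mm tall with the cap shut, 129 mm with it up; 0.1 to 0.2 kg; origin at the centre of its underside, z up along it
- glue2: round white plastic glue bottle with a paper label band, 40 mm in diameter, straight sides from 0 to 95 mm up, then a shoulder to a black collar ending 108 mm up, then the black cap; 121 mm tall with the cap shut, 129 mm with it up; 0.1 to 0.2 kg; origin at the centre of its underside, z up along it
- glue3: round white plastic glue bottle with a paper label band, 40 mm in diameter, straight sides from 0 to 95 mm up, then a shoulder to a black collar ending 108 mm up, then the black cap; 121 mm tall with the cap shut, 129 mm with it up; 0.1 to 0.2 kg; origin at the centre of its underside, z up along it
- paint0: square white plastic poster-paint bottle with a paper label band, already standing in the paint tray with its cap shut; 54 x 54 mm, straight sides from 0 to 95 mm up, then a shoulder to a black collar ending 108 mm up, then the black cap; 121 mm tall with the cap shut, 129 mm with it up; 0.19 to 0.36 kg; origin at the centre of its underside, z up along it, x and y square to its sides
- paint1: square white plastic poster-paint bottle with a paper label band, 54 x 54 mm, straight sides from 0 to 95 mm up, then a shoulder to a black collar ending 108 mm up, then the black cap; 121 mm tall with the cap shut, 129 mm with it up; 0.19 to 0.36 kg; origin at the centre of its underside, z up along it, x and y square to its sides
- paint2: square white plastic poster-paint bottle with a paper label band, 54 x 54 mm, straight sides from 0 to 95 mm up, then a shoulder to a black collar ending 108 mm up, then the black cap; 121 mm tall with the cap shut, 129 mm with it up; 0.19 to 0.36 kg; origin at the centre of its underside, z up along it, x and y square to its sides
- paint3: square white plastic poster-paint bottle with a paper label band, 54 x 54 mm, straight sides from 0 to 95 mm up, then a shoulder to a black collar ending 108 mm up, then the black cap; 121 mm tall with the cap shut, 129 mm with it up; 0.19 to 0.36 kg; origin at the centre of its underside, z up along it, x and y square to its sides
- glue1_cap (a joint): push-pull cap on top of glue1, black, 22 mm in diameter and 13 mm tall, on the bottle's axis: 0 = pressed right down (shut, cap top 121 mm above the bottle's underside), 0.008 m = pulled up (open, a white stem shows below the cap); a detent holds it at either end with about 5 N, beyond half-way it snaps over; it cannot come off; most caps start up, one may already be shut
- glue2_cap (a joint): push-pull cap on top of glue2, black, 22 mm in diameter and 13 mm tall, on the bottle's axis: 0 = pressed right down (shut, cap top 121 mm above the bottle's underside), 0.008 m = pulled up (open, a white stem shows below the cap); a detent holds it at either end with about 5 N, beyond half-way it snaps over; it cannot come off; most caps start up, one may already be shut
- glue3_cap (a joint): push-pull cap on top of glue3, black, 22 mm in diameter and 13 mm tall, on the bottle's axis: 0 = pressed right down (shut, cap top 121 mm above the bottle's underside), 0.008 m = pulled up (open, a white stem shows below the cap); a detent holds it at either end with about 5 N, beyond half-way it snaps over; it cannot come off; most caps start up, one may already be shut
- paint1_cap (a joint): push-pull cap on top of paint1, black, 22 mm in diameter and 13 mm tall, on the bottle's axis: 0 = pressed right down (shut, cap top 121 mm above the bottle's underside), 0.008 m = pulled up (open, a white stem shows below the cap); a detent holds it at either end with about 5 N, beyond half-way it snaps over; it cannot come off; most caps start up, one may already be shut
- paint2_cap (a joint): push-pull cap on top of paint2, black, 22 mm in diameter and 13 mm tall, on the bottle's axis: 0 = pressed right down (shut, cap top 121 mm above the bottle's underside), 0.008 m = pulled up (open, a white stem shows below the cap); a detent holds it at either end with about 5 N, beyond half-way it snaps over; it cannot come off; most caps start up, one may already be shut
- paint3_cap (a joint): push-pull cap on top of paint3, black, 22 mm in diameter and 13 mm tall, on the bottle's axis: 0 = pressed right down (shut, cap top 121 mm above the bottle's underside), 0.008 m = pulled up (open, a white stem shows below the cap); a detent holds it at either end with about 5 N, beyond half-way it snaps over; it cannot come off; most caps start up, one may already be shut
- glue_tray: grey sheet-metal tray, open at the top, for the glue bottles (the narrower and shorter one; one glue bottle stands in it near its +y end, about 87 mm from the middle); inside 70 mm (x) by 240 mm (y), walls 3 mm thick and 38 mm high, floor 3 mm thick; room for four bottles in a row along y; fixed; origin at the centre of its underside
- paint_tray: grey sheet-metal tray, open at the top, for the paint bottles (the wider and longer one; one paint bottle stands in it near its +y end, about 111 mm from the middle); inside 85 mm (x) by 300 mm (y), walls 3 mm thick and 38 mm high, floor 3 mm thick; room for four bottles in a row along y; fixed; origin at the centre of its underside
- tape_roll: roll of clear tape lying flat, 84 mm across, 19 mm high; to be left alone; origin at the centre of its underside
- sharpener: metal pencil sharpener, 42 x 26 x 26 mm; to be left alone; origin at the centre of its underside
- eraser: rubber eraser, 56 x 24 x 14 mm; to be left alone; origin at the centre of its underside
- pin_jar: small glass jar of 54 mm diameter, 42 mm high, with a steel lid; to be left alone; origin at the centre of its underside
- stapler: black stapler, 140 x 34 x 52 mm, beyond the trays; to be left alone; origin at the centre of its underside
- pen_cup: dark steel cup of pens, 72 mm across, 165 mm high, at the left end; to be left alone; origin at the centre of its underside

How it is judged (in metres and radians):
At the end, for the whole second after the job is handed in: Every glue bottle stands in the glue tray and every paint bottle in the paint tray, base within the tray's inside and on its floor (under 5 mm above it), upright within 0.1 rad and at rest, with the cap of every bottle that was left out within 1.5 mm of fully shut (x of glue0 in the frame of glue_tray between -0.035 and 0.035 m and y of glue0 in the frame of glue_tray between -0.12 and 0.12 m and z of each of glue0, glue1, glue2, glue3 in the frame of glue_tray below 0.008 m and angle between each of glue0, glue1, glue2, glue3, paint0, paint1, paint2, paint3's own z axis and vertical below 0.1 rad and linear speed of each of glue0, glue1, glue2, glue3, paint0, paint1, paint2, paint3 below 0.02 m/s and x of glue1 in the frame of glue_tray between -0.035 and 0.035 m and y of glue1 in the frame of glue_tray between -0.12 and 0.12 m and x of glue2 in the frame of glue_tray between -0.035 and 0.035 m and y of glue2 in the frame of glue_tray between -0.12 and 0.12 m and x of glue3 in the frame of glue_tray between -0.035 and 0.035 m and y of glue3 in the frame of glue_tray between -0.12 and 0.12 m and x of paint0 in the frame of paint_tray between -0.0425 and 0.0425 m and y of paint0 in the frame of paint_tray between -0.15 and 0.15 m and z of each of paint0, paint1, paint2, paint3 in the frame of paint_tray below 0.008 m and x of paint1 in the frame of paint_tray between -0.0425 and 0.0425 m and y of paint1 in the frame of paint_tray between -0.15 and 0.15 m and x of paint2 in the frame of paint_tray between -0.0425 and 0.0425 m and y of paint2 in the frame of paint_tray between -0.15 and 0.15 m and x of paint3 in the frame of paint_tray between -0.0425 and 0.0425 m and y of paint3 in the frame of paint_tray between -0.15 and 0.15 m and value of joint each of glue1_cap, glue2_cap, glue3_cap, paint1_cap, paint2_cap, paint3_cap below 0.0015 m); the robot touches nothing.
It fails at once if a bottle whose cap is still up is lifted off the counter ((value of joint glue1_cap above 0.003 m and height (world z) of glue1 above 0.05 m) or (value of joint glue2_cap above 0.003 m and height (world z) of glue2 above 0.05 m) or (value of joint glue3_cap above 0.003 m and height (world z) of glue3 above 0.05 m) or (value of joint paint1_cap above 0.003 m and height (world z) of paint1 above 0.05 m) or (value of joint paint2_cap above 0.003 m and height (world z) of paint2 above 0.05 m) or (value of joint paint3_cap above 0.003 m and height (world z) of paint3 above 0.05 m)).
It fails at once if one of the other things on the counter is shoved more than 6 cm away (distance of any of tape_roll, sharpener, eraser, pin_jar, stapler, pen_cup from where it was at the start of the episode above 0.06 m).
Of glue1, glue2, glue3, paint1, paint2, paint3 only 4 to 5 are there at a start; the rules pass over those that are not, and their reading is None.
At some moment in a run one of paint1, paint2, paint3 may be knocked a few centimetres aside while the robot is not near it.
It also fails if it takes over 210 s, if anything falls off the work surface, if the arm or the gripper's body presses on something with over 40 N, if the wrist force passes 120 N, or if a joint passes its speed limit or range.

## Working session

There is one attempt and no reset: what is moved stays moved. The work goes in short steps, Python scripts to look and compute and a tool call to move; the robot and the scene stay as the last step left them, time stands still between calls to the robot, and variables do not carry over. Pictures are saved under pics/ and viewed, at most 14 in all, crops included, and the job is handed in when it is done.

Besides the shell and the picture viewer there is one more tool, called after ">>>" by a JSON object that holds its "op" and its "data". apply_moves: Moves the arm, as the interface text tells. Its arguments: {"type":"object","properties":{"deltas":{"type":"array"},"grip_force":{"type":"number"}},"required":["deltas"]}

```bash
mkdir -p pics; cat > h.py <<'E'
import numpy as np, cv2
from bench import sense, snapshot, camera_info, hand_in
def save(name,fn):
    im=snapshot(name); cv2.imwrite('pics/'+fn,im[:,:,::-1]); return im
def K(ci):
    f=192/np.tan(np.radians(ci['vertical_fov']/2)); return f
def px2w(name,u,v,z):
    ci=camera_info(name); f=K(ci); xd=np.array([(u-ci['cx'])/f,(v-ci['cy'])/f]); x=xd.copy()
    for _ in range(30): x=xd/(1+ci['k1']*(x@x))
    d=np.array(ci['rotation'])@np.array([x[0],-x[1],-1]); o=np.array(ci['origin'])
    return o+d*(z-o[2])/d[2]
def w2px(name,p):
    ci=camera_info(name); f=K(ci); q=np.array(ci['rotation']).T@(np.array(p,float)-np.array(ci['origin']))
    x=np.array([q[0],-q[1]])/-q[2]; x=x*(1+ci['k1']*(x@x)); return x*f+[ci['cx'],ci['cy']]
E
python3 - <<'E'
from h import *
for n in('scene','top'):
    save(n,n+'0.png'); print(n,camera_info(n))
print(sense())
E
```

```text
scene {'vertical_fov': 46.35095273711704, 'cx': 250.33402908610307, 'cy': 193.33144671779795, 'k1': -0.02710262355846807, 'origin': array([1408.66162669, -469.40291885,  748.27402013]), 'rotation': array([57.14251518, -0.2761229 , 56.2999542 ])}
top {'vertical_fov': 54.70102913883653, 'cx': 249.27192444278782, 'cy': 190.02525606692697, 'k1': 0.0075687717117004765, 'origin': array([ 481.88108566,   74.04269938, 1047.59273454]), 'rotation': array([  5.47330771,   0.82972388, -90.72281678])}
{'time': 0.1, 'joint_pos': array([ 6.12273072e+01,  7.51195103e+00,  8.53233090e+01,  8.57557690e-04,
        8.72628933e+01, -4.89460903e+00]), 'qd': array([-0.01715831, -0.06945375, -0.12772364, -0.08447997,  0.01871217,
       -0.00057158]), 'joint_efforts': array([ 1.36351759e-03, -5.70955610e+01, -5.01940513e+01, -1.64196354e-04,
        8.14756961e-03,  8.42943132e-05]), 'tool_pos': array([242.63227911, 548.22667101, 244.33454677]), 'tcp_rot': array([-1.79902278e+02, -9.22813452e-03,  1.56121867e+02]), 'ft_force': array([ 0.75055411, -0.65516938, -0.15313423]), 'wrist_torque': array([ 0.03580559, -0.05027677, -0.00497755]), 'grip_force': 0.0, 'finger_gap': 85.61887058887993}
```

View pics/scene0.png

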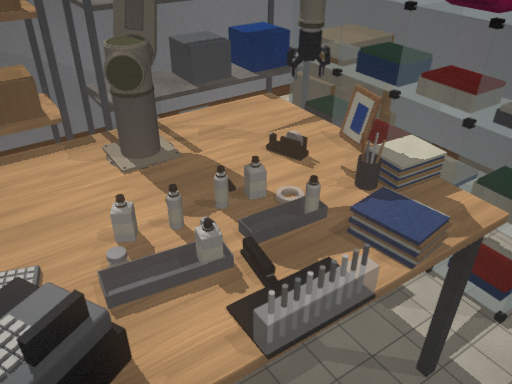

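View pics/top0.png

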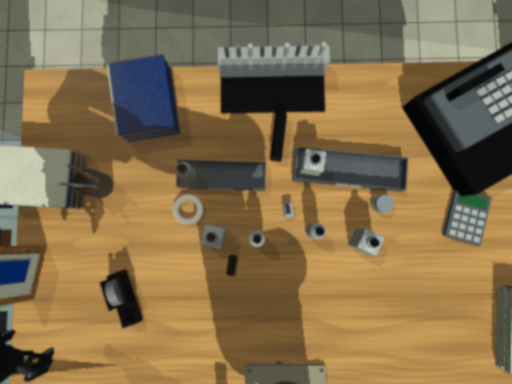

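Top view (x up, y left): paint bottles near (213,237) and (369,241), glue bottles near (257,239) and (316,231). The glue tray spans (177–265, 160–190) and the paint tray (293–407, 148–190). Next: zoomed crops.

```bash
sed -i 's/^import numpy.*/&\nfrom scipy.spatial.transform import Rotation as Ro/; s/np.array(ci\[.rotation.\])/Ro.from_euler("xyz",ci["rotation"],degrees=True).as_matrix()/' h.py
python3 - <<'E'
from h import *
im=cv2.imread('pics/top0.png'); c=im[140:265,165:415]
cv2.imwrite('pics/c1.png',cv2.resize(c,None,fx=3.2,fy=3.2,interpolation=cv2.INTER_CUBIC))
s=cv2.imread('pics/scene0.png'); 
c=s[145:305,95:335]
cv2.imwrite('pics/c2.png',cv2.resize(c,None,fx=3.2,fy=3.2,interpolation=cv2.INTER_CUBIC))
for n,u,v,z in[('g1',257,239,129),('g2',316,230,129),('p1',214,237,129),('p2',372,240,129),('glueT',177,161,38),('glueT',265,190,38),('pT',296,148,38),('pT',406,190,38)]: print(n,px2w('top',u,v,z).round())
E
```

```text
g1 [449.  69. 129.]
g2 [469. -76. 129.]
p1 [455. 174. 129.]
p2 [ 443. -212.  129.]
glueT [662. 286.  38.]
glueT [578.  44.  38.]
pT [693. -43.  38.]
pT [ 573. -338.   38.]
```

View pics/c1.png

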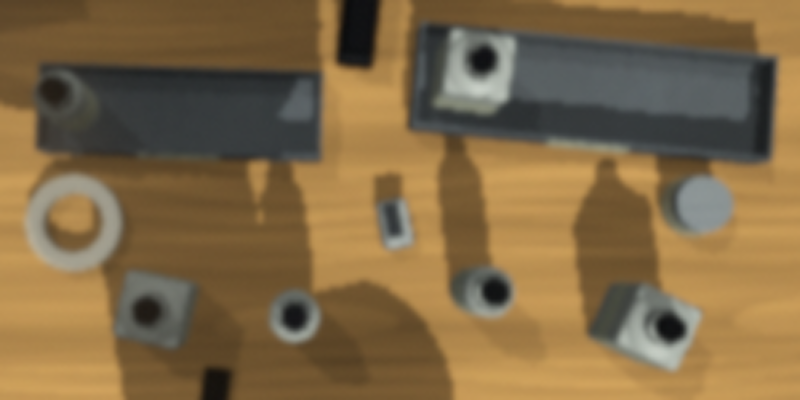

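View pics/c2.png

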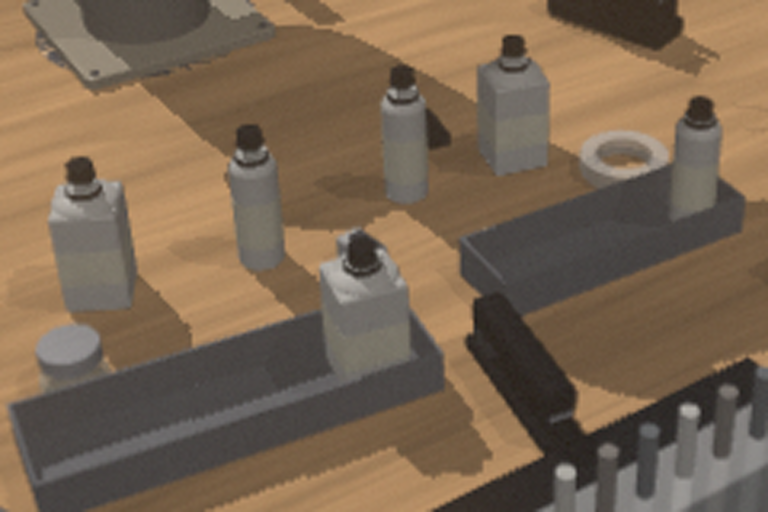

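Crop 1: every left-out bottle's cap is visible: g1 (294,315), g2 (495,292), p1 (148,311), p2 (670,327). Crop 2 shows four bottles out, caps apparently up, with the jar and sharpener nearby. The next script fits the poses and cross-checks them in the scene view.

```bash
python3 - <<'E'
from h import *
t=cv2.imread('pics/top0.png').min(axis=2).astype(float)
T=cv2.imread('pics/top0.png').max(axis=2).astype(float)
cr=lambda a,b:(a/3.2+165-.35,b/3.2+140-.35)
for n,a,b,z in[('g1',294,315,129),('g2',495,292,129),('p1',148,311,129),('p2',670,327,129),('glue0',53,91,124),('paint0',482,59,124)]:
    u,v=cr(a,b); ys,xs=np.mgrid[int(v)-5:int(v)+7,int(u)-5:int(u)+7]
    w=np.clip(85-T[ys,xs],0,None)*(np.hypot(xs-u,ys-v)<5); uu,vv=(w*xs).sum()/w.sum(),(w*ys).sum()/w.sum()
    p=px2w('top',uu,vv,z-5); print(n,np.round([u,v,uu,vv],1),p.round(1),'scene px cap',w2px('scene',p+[0,0,5]).round(1),'base',w2px('scene',[p[0],p[1],z-129]).round(1))
for n,c in[('p1',[(125,270),(196,285),(180,348),(115,335)]),('p2',[(625,283),(700,312),(675,370),(605,340)])]:
    P=np.array([px2w('top',*cr(*q),95)[:2] for q in c]); print(n,P.round(),P.mean(0).round(),np.round(np.degrees(np.arctan2(*(P-np.roll(P,1,0)).T[::-1])),0),np.linalg.norm(P-np.roll(P,1,0),axis=1).round())
for n,c in[('gt',[(38,64),(321,72),(320,160),(38,150)]),('pt',[(420,23),(776,57),(772,162),(411,130)])]:
    P=np.array([px2w('top',*cr(*q),38)[:2] for q in c]); print(n,P.round(),P.mean(0).round(),np.round(np.degrees(np.arctan2(*(P-np.roll(P,1,0)).T[::-1])),0),np.linalg.norm(P-np.roll(P,1,0),axis=1).round())
S=cv2.imread('pics/scene0.png').max(axis=2)
E
```

```text
g1 [256.5 238.1 256.6 238.2] [450.9  69.7 124. ] scene px cap [219.7 166.7] base [221.1 204.7]
g2 [319.3 230.9 319.3 230.5] [467.9 -85.1 124. ] scene px cap [171.9 185.3] base [176.1 224.9]
p1 [210.9 236.8 210.7 236.9] [455.5 183.2 124. ] scene px cap [254.1 156.8] base [253.7 194. ]
p2 [374.  241.8 373.9 241.8] [ 438.8 -217.7  124. ] scene px cap [119.  195.4] base [126.5 235.7]
glue0 [181.2 168.1 181.4 168.1] [629.2 257.6 119. ] scene px cap [312.4 176.6] base [308.8 215.1]
paint0 [315.3 158.1 315.3 158.1] [649.6 -81.6 119. ] scene px cap [207.  220.9] base [209.5 262.6]
p1 [[488. 204.]
 [475. 148.]
 [425. 161.]
 [436. 212.]] [456. 181.] [  -9. -103.  165.   78.] [52. 58. 51. 53.]
p2 [[ 472. -193.]
 [ 449. -251.]
 [ 404. -230.]
 [ 428. -176.]] [ 438. -212.] [ -22. -112.  154.   66.] [48. 63. 50. 59.]
gt [[666. 287.]
 [655.  43.]
 [579.  45.]
 [591. 287.]] [623. 166.] [  0. -92. 178.  87.] [ 75. 244.  76. 242.]
pt [[ 697.  -43.]
 [ 662. -345.]
 [ 572. -337.]
 [ 604.  -33.]] [ 634. -190.] [ -6. -96. 175.  84.] [ 93. 305.  90. 306.]
```

>>> {"op": "apply_moves", "data": {"deltas": [[0,0,0,0,0,1,0],[0,0,0,0,0,1,0],[0,0,0,0,0,1,0],[0,0,0,0,0,1,0],[0,0,0,0,0,1,0],[0,0,0,0,0,1,0],[0,0,0,0,0,1,0],[0,0,0,0,0,1,0]]}}

```text
time: 1.1
tool_pos: [242.7, 548.4, 244.6]
tcp_rot: [-179.9, 0.0, 119.3]
ft_force: [-0.2, -0.4, -0.6]
finger_gap: 0.5
grip_force: 0.0
```

>>> {"op": "apply_moves", "data": {"deltas": [[0,0,0,0,0,1,0],[0,0,0,0,0,1,0],[0,0,0,0,0,1,0],[0,0,0,0,0,1,0],[0,0,0,0,0,1,0],[0,0,0,0,0,1,0],[0,0,0,0,0,0.4,0],[0,0,0,0,0,0,0]]}}

```text
time: 2.1
tool_pos: [242.8, 548.5, 245.0]
tcp_rot: [-180.0, 0.0, 90.2]
ft_force: [0.8, -0.7, -0.2]
finger_gap: -0.0
grip_force: 0.0
```

>>> {"op": "apply_moves", "data": {"deltas": [[-0.9,0.5,0,0,0,0,0],[-0.9,0.5,0,0,0,0,0],[-0.9,0.5,0,0,0,0,0],[-0.9,0.5,0,0,0,0,0],[-0.9,0.5,0,0,0,0,0],[-0.9,0.5,0,0,0,0,0],[-0.9,0.5,0,0,0,0,0],[-0.9,0.5,0,0,0,0,0]]}}

```text
time: 3.1
tool_pos: [363.7, 332.0, 245.4]
tcp_rot: [180.0, -0.0, 90.2]
ft_force: [0.5, -0.3, 0.1]
finger_gap: 0.0
grip_force: 0.0
```

>>> {"op": "apply_moves", "data": {"deltas": [[-0.9,0.5,0,0,0,0,0],[-0.9,0.5,0,0,0,0,0],[-0.9,0.5,0.3,0,0,0,0],[-0.9,0.5,0.6,0,0,0,0],[-0.9,0.5,0.6,0,0,0,0],[-0.5,0.5,0.6,0,0,0,0],[0,0.1,0.5,0,0,0,0],[0,0,0,0,0,0,0]]}}

```text
time: 4.1
tool_pos: [455.5, 183.1, 165.9]
tcp_rot: [-179.8, 0.0, 90.1]
ft_force: [-0.5, -0.3, 0.5]
finger_gap: -0.3
grip_force: 0.0
```

>>> {"op": "apply_moves", "data": {"deltas": [[0,0,0.4,0,0,0,0],[0,0,0.2,0,0,0,0],[0,0,0.1,0,0,0,0],[0,0,0.1,0,0,0,0],[0,0,0.1,0,0,0,0],[0,0,0.1,0,0,0,0],[0,0,0,0,0,0,0]]}}

```text
time: 4.97
tool_pos: [456.4, 183.0, 136.9]
tcp_rot: [-180.0, 0.0, 90.1]
ft_force: [0.0, 0.2, -0.6]
finger_gap: 0.4
grip_force: 0.0
```

>>> {"op": "apply_moves", "data": {"deltas": [[0,0,0.1,0,0,0,0],[0,0,0.05,0,0,0,0],[0,0,0,0,0,0,0]]}}

```text
time: 5.35
tool_pos: [458.0, 183.3, 135.1]
tcp_rot: [179.8, -0.0, 90.1]
ft_force: [-4.1, -1.1, 15.2]
finger_gap: 0.0
grip_force: 7.4
```

>>> {"op": "apply_moves", "data": {"deltas": [[0,0,-0.5,0,0,0,0],[0,0,-0.6,0,0,0,0],[-0.9,0,0,0,0,0,0],[-0.9,0,0,0,0,0,0],[-0.9,-0.1,0,0,0,0,0],[-0.9,0,0,0,0,0,0],[-0.2,0,0,0,0,0,0],[0,0,0,0,0,0,0]]}}

```text
time: 6.35
tool_pos: [454.1, 69.1, 166.4]
tcp_rot: [180.0, -0.0, 90.1]
ft_force: [-0.5, 0.8, -0.4]
finger_gap: -0.1
grip_force: 0.0
```

```bash
python3 - <<'E'
from h import *
print(sense()['tool_pos'],w2px('top',[451,70,129]))
im=save('scene','s1.png'); t=save('top','t1.png')
a=cv2.resize(im[145:265,95:335],None,fx=3.2,fy=3.2,interpolation=cv2.INTER_CUBIC)
cv2.imwrite('pics/c3.png',a[:,:,::-1])
E
```

```text
[454.13219378  69.11955645 166.37316175] [256.4960398  238.21266577]
```

View pics/c3.png

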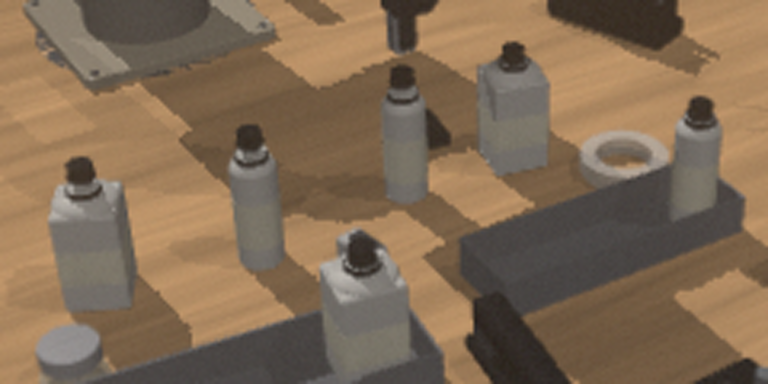

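Crop: p1's cap at (513,50) has dropped about 7 px, so it is shut now. g1's cap sits low with no stem showing, so it may have been shut at the start. I'll press it anyway.

>>> {"op": "apply_moves", "data": {"deltas": [[0,-0.1,0.4,0,0,0,0],[0,0,0.2,0,0,0,0],[0,0,0.1,0,0,0,0],[0,0,0.1,0,0,0,0],[0,0,0.1,0,0,0,0],[0,0,0.1,0,0,0,0],[0,0,0.1,0,0,0,0],[0,0,0,0,0,0,0]]}}

```text
time: 7.45
tool_pos: [452.6, 69.1, 135.1]
tcp_rot: [179.8, -0.0, 90.1]
ft_force: [-2.2, -0.9, 13.1]
finger_gap: 0.1
grip_force: 7.0
```

>>> {"op": "apply_moves", "data": {"deltas": [[0,0,-0.5,0,0,0,0],[0,0,-0.6,0,0,0,0],[-0.9,0,0,0,0,0,0],[-0.9,0.1,0,0,0,0,0],[-0.9,0.2,0,0,0,0,0],[-0.9,0.2,0,0,0,0,0],[-0.9,0,0,0,0,0,0],[-0.6,0,0,0,0,0,0]]}}

```text
time: 8.45
tool_pos: [466.3, -85.1, 166.6]
tcp_rot: [180.0, 0.0, 90.1]
ft_force: [0.2, -0.4, -0.3]
finger_gap: -0.2
grip_force: 0.0
```

>>> {"op": "apply_moves", "data": {"deltas": [[0,0,0.3,0,0,0,0],[0,0,0.2,0,0,0,0],[0,0,0.2,0,0,0,0],[0,0,0,0,0,0,0]]}}

```text
time: 8.95
tool_pos: [465.6, -83.2, 143.9]
tcp_rot: [-179.9, -0.0, 90.2]
ft_force: [-0.2, -0.2, 1.3]
finger_gap: 0.1
grip_force: 0.0
```

>>> {"op": "apply_moves", "data": {"deltas": [[0,0.1,0.1,0,0,0,0],[0,0,0.1,0,0,0,0],[0,0,0.1,0,0,0,0],[0,0,0.1,0,0,0,0],[0,0,0,0,0,0,0]]}}

```text
time: 9.57
tool_pos: [470.8, -84.4, 135.0]
tcp_rot: [179.8, 0.1, 90.1]
ft_force: [-1.4, 0.6, 12.5]
finger_gap: -0.1
grip_force: 6.6
```

>>> {"op": "apply_moves", "data": {"deltas": [[0,0,-0.5,0,0,0,0],[0,0,-0.6,0,0,0,0],[-0.9,-0.2,0,0,0,0,0],[-0.9,-0.2,0,0,0,0,0],[-0.9,-0.2,0,0,0,0,0],[-0.9,-0.2,0,0,0,0,0],[-0.8,-0.2,0,0,0,0,0],[0,0,0,0,0,0,0]]}}

```text
time: 10.58
tool_pos: [439.2, -217.4, 166.7]
tcp_rot: [180.0, 0.0, 90.0]
ft_force: [0.3, 1.0, -0.6]
finger_gap: -0.0
grip_force: 0.0
```

```bash
python3 - <<'E'
from h import *
print(sense()['tool_pos'])
a0=cv2.imread('pics/top0.png').astype(int); a=save('top','t2.png')[:,:,::-1].astype(int)
s0=cv2.imread('pics/scene0.png').astype(int); s=save('scene','s2.png')[:,:,::-1].astype(int)
for A,B,pts in((a0,a,dict(p1=(212,236),g1=(257,238),g2=(317,230),p2=(369,241),gl0=(182,168),pa0=(315,160))),(s0,s,dict(p1=(254,178),g1=(220,188),g2=(174,207),p2=(122,220)))):
    print({k:int((abs(A-B).max(2)[v-20:v+20,u-12:u+12]>40).sum()) for k,(u,v) in pts.items()})
E
```

```text
[ 439.22711882 -217.36879029  166.69432455]
{'p1': 10, 'g1': 38, 'g2': 0, 'p2': 62, 'gl0': 204, 'pa0': 93}
{'p1': 22, 'g1': 146, 'g2': 89, 'p2': 0}
```

>>> {"op": "apply_moves", "data": {"deltas": [[0,0,0.4,0,0,0,0],[0,0,0.2,0,0,0,0],[0,0,0.1,0,0,0,0],[0,0,0.1,0,0,0,0],[0,0,0.1,0,0,0,0],[0,0,0.1,0,0,0,0],[0,0,0.1,0,0,0,0],[0,0,0,0,0,0,0]]}}

```text
time: 11.68
tool_pos: [440.7, -216.8, 135.1]
tcp_rot: [179.8, 0.1, 90.1]
ft_force: [-3.9, 2.0, 14.4]
finger_gap: 0.2
grip_force: 7.5
```

>>> {"op": "apply_moves", "data": {"deltas": [[0,0,-0.5,0,0,1,0],[0,0,-0.8,0,0,1,1],[0,0,-0.6,0,0,1,1],[0,0,0,0,0,1,1],[0,0,0,0,0,1,1],[0,0,0,0,0,0.2,1],[0,0,0,0,0,0,1]]}}

```text
time: 12.55
tool_pos: [439.4, -216.0, 189.6]
tcp_rot: [-180.0, -0.0, 66.4]
ft_force: [0.4, -0.2, 0.4]
finger_gap: 85.3
grip_force: 0.0
```

```bash
python3 - <<'E'
from h import *
print(sense()['tool_pos'])
im=save('scene','s3.png'); 
cv2.imwrite('pics/c4.png',cv2.resize(im[145:265,95:335],None,fx=3.2,fy=3.2,interpolation=cv2.INTER_CUBIC)[:,:,::-1])
E
```

```text
[ 439.35201312 -215.96571056  189.64372202]
```

View pics/c4.png

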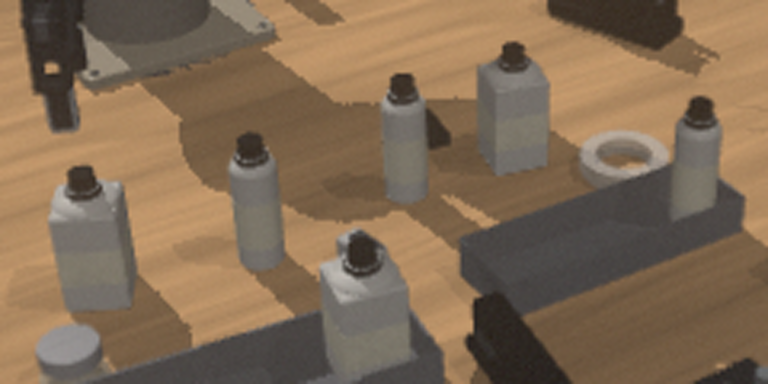

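All four caps have visibly dropped: p2 (82,181), g2 (250,148), g1 (402,87), p1 (513,55). Now to grasp p2.

>>> {"op": "apply_moves", "data": {"deltas": [[0,0,0.8,0,0,0,1],[0,0,0.8,0,0,0,1],[0,0,0.8,0,0,0,1],[0,0,0.8,0,0,0,1],[0,0,0.65,0,0,0,1],[0,0,0,0,0,0,1]]}}

```text
time: 13.35
tool_pos: [438.0, -215.1, 72.6]
tcp_rot: [-179.8, -0.0, 66.3]
ft_force: [0.4, -0.2, -0.7]
finger_gap: 85.2
grip_force: 0.0
```

>>> {"op": "apply_moves", "data": {"deltas": [[0,0,0,0,0,0,0],[0,0,0,0,0,0,0],[0,0,0,0,0,0,0],[0,0,0,0,0,0,0],[0,0,0,0,0,0,0],[0,0,0,0,0,0,0]], "grip_force": 40}}

```text
time: 14.1
tool_pos: [440.0, -216.3, 75.8]
tcp_rot: [179.9, 0.0, 66.3]
ft_force: [-1.9, 2.3, 5.5]
finger_gap: 54.5
grip_force: 41.0
```

>>> {"op": "apply_moves", "data": {"deltas": [[0,0,-0.3,0,0,0,0],[0,0,-0.7,0,0,0,0],[0,0,-0.7,0,0,-1,0],[0,0,-0.6,0,0,-1,0],[0,0,0,0,0,-1,0],[0,0,0,0,0,-0.9,0],[0,0,0,0,0,0,0]]}}

```text
time: 14.98
tool_pos: [439.6, -216.0, 143.9]
tcp_rot: [180.0, 0.0, 84.1]
ft_force: [0.0, 0.2, -2.8]
finger_gap: 54.0
grip_force: 42.4
```

>>> {"op": "apply_moves", "data": {"deltas": [[-0.1,0.5,0,0,0,0,0],[-0.2,0.9,0,0,0,0,0],[-0.2,0.9,0,0,0,0,0],[-0.2,0.9,0,0,0,0,0],[-0.2,0.9,0,0,0,0,0],[-0.2,0.9,0,0,0,0,0],[-0.2,0.9,0,0,0,0,0],[-0.1,0.4,0,0,0,0,0]]}}

```text
time: 15.98
tool_pos: [624.2, -277.3, 143.2]
tcp_rot: [180.0, -0.0, 84.1]
ft_force: [-0.5, -0.1, -2.1]
finger_gap: 54.1
grip_force: 42.7
```

>>> {"op": "apply_moves", "data": {"deltas": [[0,0,0.6,0,0,0,0],[0,0,0.6,0,0,0,0],[0,0,0.5,0,0,0,0],[0,0,0.3,0,0,0,0],[0,0,0.1,0,0,0,0],[0,0,0.1,0,0,0,0],[0,0,0,0,0,0,0]]}}

```text
time: 16.85
tool_pos: [623.6, -277.5, 78.9]
tcp_rot: [179.9, 0.1, 84.1]
ft_force: [-3.4, 0.7, 4.2]
finger_gap: 54.2
grip_force: 43.3
```

>>> {"op": "apply_moves", "data": {"deltas": [[0,0,0,0,0,0,1],[0,0,0,0,0,0,1],[0,0,0,0,0,0,1],[0,0,0,0,0,0,1],[0,0,-0.4,0,0,0,1],[0,0,-0.8,0,0,0,1],[0,0,-1,0,0,0,1],[0,0,-1,0,0,0,1]]}}

```text
time: 17.85
tool_pos: [623.3, -277.0, 175.2]
tcp_rot: [180.0, 0.0, 84.2]
ft_force: [-0.6, -0.2, 0.4]
finger_gap: 85.7
grip_force: 0.0
```

>>> {"op": "apply_moves", "data": {"deltas": [[0,0,-0.8,0,0,0,1],[0.7,-0.6,0,0,0,-0.5,1],[0.9,-0.8,0,0,0,-0.8,1],[0.9,-0.8,0,0,0,0,1],[0.9,-0.8,0,0,0,0,1],[0.9,-0.8,0,0,0,0,1],[0.9,-0.8,0,0,0,0,1],[0.9,-0.6,0,0,0,0,1]]}}

```text
time: 18.85
tool_pos: [470.2, -90.3, 198.3]
tcp_rot: [179.9, 0.0, 90.1]
ft_force: [0.4, -0.3, 0.3]
finger_gap: 85.2
grip_force: 0.0
```

```bash
python3 - <<'E'
from h import *
s=sense();print(s['tool_pos'],s['tcp_rot'])
t=save('top','t3.png')
cv2.imwrite('pics/c5.png',cv2.resize(t[140:265,165:415],None,fx=3.2,fy=3.2,interpolation=cv2.INTER_CUBIC)[:,:,::-1])
E
```

```text
[470.17867254 -90.33948935 198.33513851] [1.79921827e+02 2.21534742e-02 9.01025802e+01]
```

View pics/c5.png

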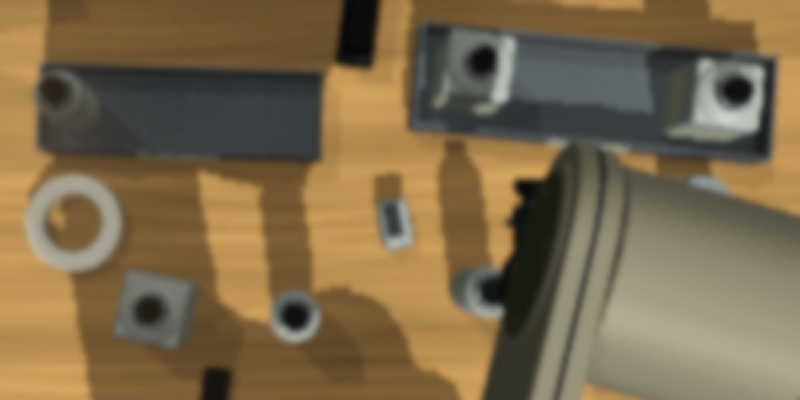

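p2 stands in the paint tray (cap at 735,90). p1, g1 and g2 have not moved. Next is g2.

>>> {"op": "apply_moves", "data": {"deltas": [[0.2,-0.1,0.3,0,0,0,1],[0,0,0.9,0,0,0,1],[0,0,0.9,0,0,0,1],[0,0,0.9,0,0,0,1],[0,0,0.8,0,0,0,1],[0,0,0.3,0,0,0,1],[0,0,0,0,0,0,1]]}}

```text
time: 19.77
tool_pos: [467.6, -85.3, 73.9]
tcp_rot: [-179.9, -0.0, 90.1]
ft_force: [1.1, -0.7, 0.7]
finger_gap: 85.3
grip_force: 0.0
```

>>> {"op": "apply_moves", "data": {"deltas": [[0,0,0,0,0,0,0],[0,0,0,0,0,0,0],[0,0,0,0,0,0,0],[0,0,0,0,0,0,0],[0,0,0,0,0,0,0],[0,0,0,0,0,0,0],[0,0,0,0,0,0,0]], "grip_force": 30}}

```text
time: 20.65
tool_pos: [468.2, -85.3, 75.2]
tcp_rot: [180.0, 0.0, 90.1]
ft_force: [-2.9, 0.2, 5.4]
finger_gap: 39.5
grip_force: 29.5
```

>>> {"op": "apply_moves", "data": {"deltas": [[0,0,-0.3,0,0,0,0],[0,0,-0.7,0,0,0,0],[0,0,-0.8,0,0,0,0],[0,0,-0.6,0,0,0,0],[0.4,0.3,0,0,0,0,0],[0.9,0.7,0,0,0,0,0],[0.9,0.7,0,0,0,0,0],[0.9,0.7,0,0,0,0,0]]}}

```text
time: 21.65
tool_pos: [540.0, 9.8, 145.0]
tcp_rot: [-179.9, -0.0, 90.1]
ft_force: [-0.0, -0.6, -0.9]
finger_gap: 39.4
grip_force: 30.5
```

>>> {"op": "apply_moves", "data": {"deltas": [[0.9,0.7,0,0,0,0,0],[0.9,0.7,0,0,0,0,0],[0.9,0.8,0,0,0,0,0],[0.4,0.4,0,0,0,0,0],[0,0,0,0,0,0,0]]}}

```text
time: 22.28
tool_pos: [617.3, 103.0, 144.6]
tcp_rot: [-179.9, -0.0, 90.2]
ft_force: [-0.4, -1.0, -1.5]
finger_gap: 39.2
grip_force: 30.5
```

>>> {"op": "apply_moves", "data": {"deltas": [[0,0,0.6,0,0,0,0],[0,0,0.6,0,0,0,0],[0,0,0.5,0,0,0,0],[0,0,0.3,0,0,0,0],[0,0,0.1,0,0,0,0],[0,0,0.1,0,0,0,0],[0,0,0,0,0,0,0]]}}

```text
time: 23.15
tool_pos: [617.7, 101.3, 80.7]
tcp_rot: [180.0, -0.0, 90.1]
ft_force: [-0.5, -0.4, -0.5]
finger_gap: 39.8
grip_force: 30.5
```

>>> {"op": "apply_moves", "data": {"deltas": [[0,0,0.1,0,0,0,0],[0,0,0,0,0,0,0]]}}

```text
time: 23.4
tool_pos: [617.8, 101.4, 78.1]
tcp_rot: [180.0, -0.0, 90.1]
ft_force: [-2.0, 0.8, 4.6]
finger_gap: 39.4
grip_force: 30.0
```

>>> {"op": "apply_moves", "data": {"deltas": [[0,0,0,0,0,0,1],[0,0,0,0,0,0,1],[0,0,0,0,0,0,1],[0,0,0,0,0,0,1],[0,0,-0.4,0,0,0,1],[0,0,-0.8,0,0,0,1],[0,0,-1,0,0,0,1],[0,0,-1,0,0,0,1]]}}

```text
time: 24.4
tool_pos: [617.6, 101.3, 175.2]
tcp_rot: [180.0, -0.0, 90.1]
ft_force: [-0.4, 0.1, 0.4]
finger_gap: 85.7
grip_force: 0.0
```

>>> {"op": "apply_moves", "data": {"deltas": [[0,0,-0.8,0,0,0,1],[-0.1,-0.5,0,0,0,0,1],[-0.2,-0.9,0,0,0,0,1],[-0.2,-0.9,0,0,0,0,1],[-0.2,-0.9,0,0,0,0,1],[-0.2,-0.9,0,0,0,0,1],[-0.2,-0.9,0,0,0,0,1],[0,-0.5,0,0,0,0,1]]}}

```text
time: 25.4
tool_pos: [451.7, 67.6, 198.3]
tcp_rot: [179.9, 0.0, 90.1]
ft_force: [-0.5, -0.2, 0.8]
finger_gap: 85.4
grip_force: 0.0
```

```bash
python3 - <<'E'
from h import *
s=sense();print(s['tool_pos'],s['tcp_rot'])
t=save('top','t4.png'); im=save('scene','s4.png')
a=t[140:265,165:415]; b=im[145:270,95:345]
cv2.imwrite('pics/c6.png',cv2.resize(np.vstack([a,b]),None,fx=2.4,fy=2.4,interpolation=cv2.INTER_CUBIC)[:,:,::-1])
E
```

```text
[451.71251134  67.64346395 198.29843807] [1.79927905e+02 1.81099043e-03 9.00972790e+01]
```

View pics/c6.png

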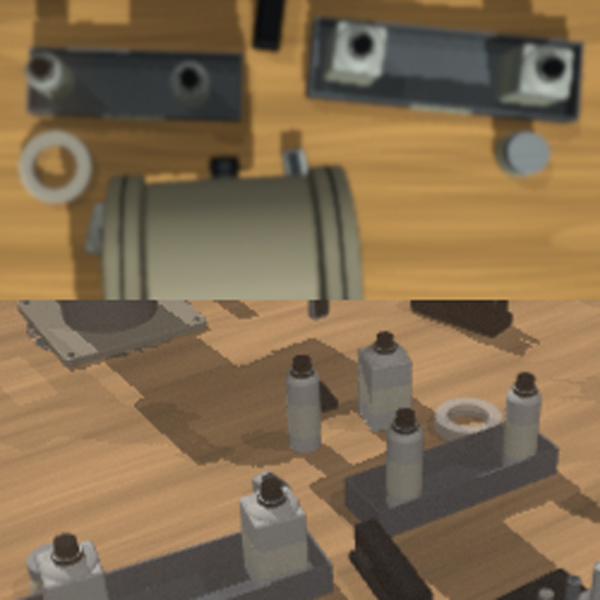

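g2 stands in the glue tray (top 190,78) and p1 is unchanged. Grasp g1.

>>> {"op": "apply_moves", "data": {"deltas": [[0.1,0,0.3,0,0,0,1],[0,0,0.9,0,0,0,1],[0,0,0.9,0,0,0,1],[0,0,0.9,0,0,0,1],[0,0,0.8,0,0,0,1],[0,0,0.3,0,0,0,1],[0,0,0,0,0,0,1]]}}

```text
time: 26.38
tool_pos: [452.3, 71.0, 73.8]
tcp_rot: [-179.9, 0.0, 90.1]
ft_force: [1.3, -0.6, 1.5]
finger_gap: 85.5
grip_force: 0.0
```

>>> {"op": "apply_moves", "data": {"deltas": [[0,0,0,0,0,0,0],[0,0,0,0,0,0,0],[0,0,0,0,0,0,0],[0,0,0,0,0,0,0],[0,0,0,0,0,0,0],[0,0,0,0,0,0,0],[0,0,0,0,0,0,0]]}}

```text
time: 27.25
tool_pos: [452.8, 71.0, 75.2]
tcp_rot: [180.0, -0.0, 90.1]
ft_force: [-3.3, -0.9, 6.1]
finger_gap: 39.9
grip_force: 29.2
```

>>> {"op": "apply_moves", "data": {"deltas": [[0,0,-0.3,0,0,0,0],[0,0,-0.7,0,0,0,0],[0,0,-0.9,0,0,0,0],[0,0,-0.9,0,0,0,0],[0.3,0.4,0,0,0,0,0],[0.6,0.9,0,0,0,0,0],[0.6,0.9,0,0,0,0,0],[0.6,0.9,0,0,0,0,0]]}}

```text
time: 28.25
tool_pos: [546.3, 134.7, 158.9]
tcp_rot: [180.0, -0.0, 90.1]
ft_force: [-0.2, -0.7, -0.8]
finger_gap: 39.7
grip_force: 30.3
```

>>> {"op": "apply_moves", "data": {"deltas": [[0.6,0.9,0,0,0,0,0],[0.6,0.9,0,0,0,0,0],[0.3,0.7,0,0,0,0,0],[0,0,0,0,0,0,0]]}}

```text
time: 28.75
tool_pos: [621.1, 179.8, 158.4]
tcp_rot: [180.0, -0.0, 90.1]
ft_force: [-0.6, -0.8, -1.3]
finger_gap: 39.3
grip_force: 30.2
```

>>> {"op": "apply_moves", "data": {"deltas": [[0,0,0.8,0,0,0,0],[0,0,0.8,0,0,0,0],[0,0,0.5,0,0,0,0],[0,0,0.3,0,0,0,0],[0,0,0.1,0,0,0,0],[0,0,0.1,0,0,0,0],[0,0,0.1,0,0,0,0],[0,0,0,0,0,0,0]]}}

```text
time: 29.75
tool_pos: [620.6, 179.5, 78.2]
tcp_rot: [180.0, -0.0, 90.1]
ft_force: [-2.4, -0.3, 3.6]
finger_gap: 39.0
grip_force: 30.0
```

>>> {"op": "apply_moves", "data": {"deltas": [[0,0,0,0,0,0,1],[0,0,0,0,0,0,1],[0,0,0,0,0,0,1],[0,0,0,0,0,0,1],[0,0,-0.4,0,0,0,1],[0,0,-0.8,0,0,0,1],[0,0,-1,0,0,0,1],[0,0,-1,0,0,0,1]]}}

```text
time: 30.75
tool_pos: [620.4, 179.3, 175.2]
tcp_rot: [180.0, -0.0, 90.1]
ft_force: [0.9, -0.0, 1.1]
finger_gap: 85.4
grip_force: 0.0
```

```bash
python3 - <<'E'
from h import *
s=sense();print(s['tool_pos'],s['tcp_rot'])
t=save('top','t5.png'); im=save('scene','s5.png')
a=t[140:265,165:415]; b=im[145:270,95:345]
cv2.imwrite('pics/c7.png',cv2.resize(np.vstack([a,b]),None,fx=2.4,fy=2.4,interpolation=cv2.INTER_CUBIC)[:,:,::-1])
E
```

```text
[620.44547014 179.26512817 175.22797225] [ 1.79954217e+02 -7.80986111e-03  9.01163474e+01]
```

View pics/c7.png

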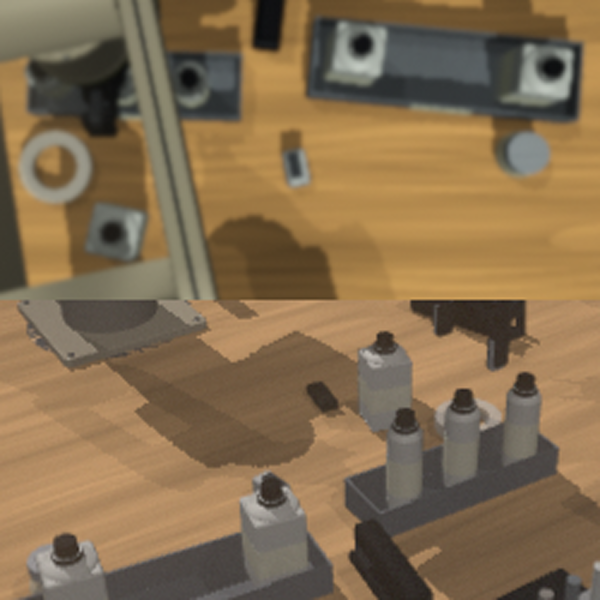

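Three glue bottles stand upright in the glue tray, and p1's cap at top (112,232) is unchanged. Grasp p1.

>>> {"op": "apply_moves", "data": {"deltas": [[0,-0.4,-0.5,0,0,0,1],[0.1,-0.9,0,0,0,0,1],[0,-0.9,0,0,0,0,1],[0,-0.9,0,0,0,0,1],[0,-0.9,0,0,0,0,1],[0,-0.9,0,0,0,0,1],[0,-0.5,0,0,0,1,1],[0,0,0,0,0,1,1]]}}

```text
time: 31.85
tool_pos: [457.2, 182.0, 188.1]
tcp_rot: [-180.0, 0.0, 80.8]
ft_force: [-0.1, -0.2, 0.8]
finger_gap: 85.5
grip_force: 0.0
```

>>> {"op": "apply_moves", "data": {"deltas": [[0,0,0,0,0,0.6,1],[0,0,0,0,0,0,1]]}}

```text
time: 32.1
tool_pos: [458.1, 181.9, 188.2]
tcp_rot: [-180.0, 0.0, 78.2]
ft_force: [0.8, -0.1, -0.1]
finger_gap: 85.4
grip_force: 0.0
```

>>> {"op": "apply_moves", "data": {"deltas": [[0,-0.1,0.5,0,0,0,1],[0,0,0.9,0,0,0,1],[0,0,0.9,0,0,0,1],[0,0,0.9,0,0,0,1],[0,0,0.6,0,0,0,1],[0,0,0,0,0,0,1]]}}

```text
time: 32.85
tool_pos: [453.7, 182.1, 72.3]
tcp_rot: [-179.8, 0.1, 78.2]
ft_force: [0.7, 0.4, -0.3]
finger_gap: 85.6
grip_force: 0.0
```

>>> {"op": "apply_moves", "data": {"deltas": [[0,0,0,0,0,0,0],[0,0,0,0,0,0,0],[0,0,0,0,0,0,0],[0,0,0,0,0,0,0],[0,0,0,0,0,0,0],[0,0,0,0,0,0,0]], "grip_force": 40}}

```text
time: 33.6
tool_pos: [456.2, 182.9, 75.8]
tcp_rot: [179.9, -0.1, 78.2]
ft_force: [-3.7, 0.8, 5.5]
finger_gap: 53.8
grip_force: 41.8
```

>>> {"op": "apply_moves", "data": {"deltas": [[0,0,-0.3,0,0,0,0],[0,0,-0.7,0,0,0,0],[0,0,-0.9,0,0,-0.7,0],[0,0,-0.8,0,0,-0.6,0],[-0.5,0.1,0,0,0,0,0],[-0.9,0.2,0,0,0,0,0],[-0.9,0.2,0,0,0,0,0],[-0.9,0.2,0,0,0,0,0]]}}

```text
time: 34.6
tool_pos: [465.7, 83.1, 154.0]
tcp_rot: [-179.9, 0.0, 84.1]
ft_force: [0.8, -0.5, -2.3]
finger_gap: 53.4
grip_force: 42.9
```

>>> {"op": "apply_moves", "data": {"deltas": [[-0.9,0.2,0,0,0,0,0],[-0.9,0.2,0,0,0,0,0],[-0.9,0.2,0,0,0,0,0],[-0.9,0.2,0,0,0,0,0],[-0.9,0.2,0,0,0,0,0],[-0.9,0.2,0,0,0,0,0],[-0.9,0.2,0,0,0,0,0],[-0.9,0.2,0,0,0,0,0]]}}

```text
time: 35.6
tool_pos: [491.0, -136.4, 153.9]
tcp_rot: [-179.9, -0.0, 84.1]
ft_force: [-0.1, 0.5, -2.9]
finger_gap: 53.6
grip_force: 42.9
```

>>> {"op": "apply_moves", "data": {"deltas": [[-0.9,0.2,0,0,0,0,0],[-0.6,0.2,0,0,0,0,0],[0,0.5,0,0,0,0,0],[0.1,0.9,0,0,0,0,0],[0.1,0.9,0,0,0,0,0],[0.1,0.9,0,0,0,0,0],[0.1,0.8,0,0,0,0,0],[0,0.4,0,0,0,0,0]]}}

```text
time: 36.6
tool_pos: [632.5, -182.3, 154.2]
tcp_rot: [-179.9, -0.0, 84.2]
ft_force: [-0.7, 0.5, -2.2]
finger_gap: 53.7
grip_force: 43.1
```

Good position; lower it 75 mm.

>>> {"op": "apply_moves", "data": {"deltas": [[0,0,0.7,0,0,0,0],[0,0,0.8,0,0,0,0],[0,0,0.5,0,0,0,0],[0,0,0.3,0,0,0,0],[0,0,0.1,0,0,0,0],[0,0,0.1,0,0,0,0],[0,0,0,0,0,0,0]]}}

```text
time: 37.48
tool_pos: [632.5, -182.5, 80.9]
tcp_rot: [180.0, 0.0, 84.2]
ft_force: [-0.3, -0.6, -2.8]
finger_gap: 53.6
grip_force: 43.1
```

>>> {"op": "apply_moves", "data": {"deltas": [[0,0,0.1,0,0,0,0],[0,0,0,0,0,0,0]]}}

```text
time: 37.72
tool_pos: [632.9, -182.7, 78.9]
tcp_rot: [179.9, 0.0, 84.2]
ft_force: [-1.5, 0.1, 5.3]
finger_gap: 53.3
grip_force: 43.7
```

>>> {"op": "apply_moves", "data": {"deltas": [[0,0,0,0,0,0,1],[0,0,0,0,0,0,1],[0,0,0,0,0,0,1],[0,0,0,0,0,0,1],[0,0,-0.4,0,0,0,1],[0,0,-0.8,0,0,0,1],[0,0,-1,0,0,0,1],[0,0,-1,0,0,0,1]]}}

```text
time: 38.72
tool_pos: [632.3, -182.4, 175.2]
tcp_rot: [180.0, 0.0, 84.2]
ft_force: [1.2, -0.0, 0.4]
finger_gap: 85.6
grip_force: 0.0
```

>>> {"op": "apply_moves", "data": {"deltas": [[0,0,-1,0,0,0,1],[0,-0.5,0,0,0,0,1],[0,-0.9,0,0,0,0,1],[0,-0.9,0,0,0,0,1],[0,-0.9,0,0,0,0,1],[0,-0.9,0,0,0,0,1],[0,-0.9,0,0,0,0,1],[0,-0.9,0,0,0,0,1]]}}

```text
time: 39.72
tool_pos: [455.4, -164.3, 204.4]
tcp_rot: [179.9, 0.0, 84.2]
ft_force: [-0.8, 0.4, 0.5]
finger_gap: 85.6
grip_force: 0.0
```

```bash
python3 - <<'E'
from h import *
t=save('top','t6.png'); im=save('scene','s6.png')
cv2.imwrite('pics/c8.png',np.vstack([cv2.resize(t[140:265,165:415],None,fx=2.4,fy=2.4),cv2.resize(im[145:320,85:335],None,fx=2.4,fy=1.71*1)])[:,:,::-1])
cv2.imwrite('pics/c9.png',im[:,:,::-1])
for n,p in dict(p1=(633,-183),p2=(624,-277),paint0=(650,-82),g1=(620.5,179),g2=(618,101)).items(): print(n,w2px('top',(*p,124)).round(),w2px('scene',(*p,124)).round())
E
```

```text
p1 [356. 164.] [164. 232.]
p2 [394. 167.] [123. 244.]
paint0 [316. 158.] [207. 221.]
g1 [212. 171.] [288. 183.]
g2 [243. 171.] [263. 192.]
```

View pics/c8.png

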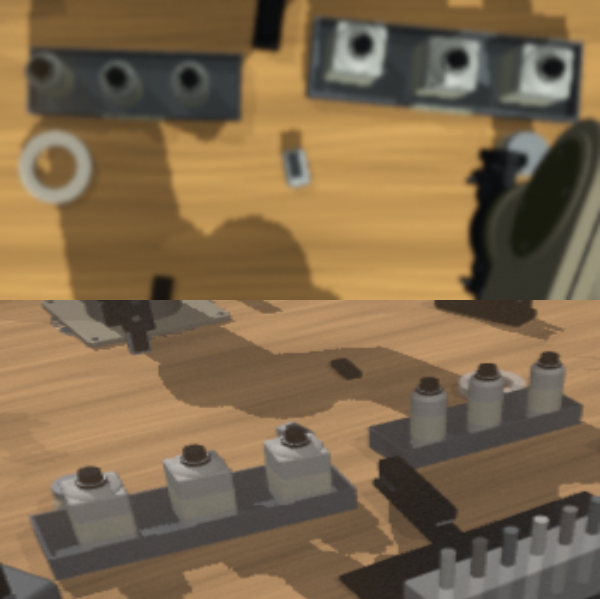

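View pics/c9.png

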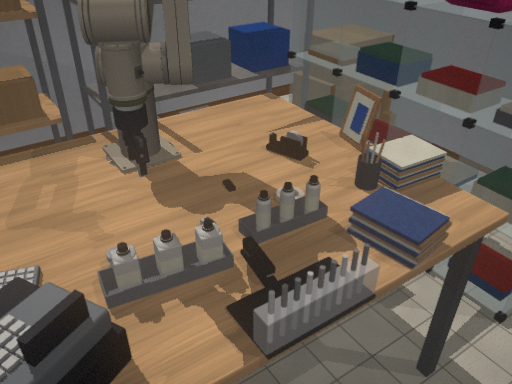

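All six bottles stand upright in the right trays: paint caps at scene (123,248), (167,236), (207,224) and glue caps at (263,195), (287,187), (313,180). All caps are down, no bottle is left on the counter and the gripper is clear. Handing in.

```bash
python3 -c "
from bench import hand_in
print(hand_in())"
```

```text
the job is handed in; nothing more can be done
None
```

I handed the job in at about 40 s: all four bottles left out (two glue, two paint) had their caps pressed shut before lifting and, in the final pictures, stand upright in their trays with the gripper clear; no verdict came back.

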